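Fill the sample tray and start the run with the pedal

ROBOT

A 6-joint arm with a two-finger parallel gripper is mounted at the origin on the work surface. World frame = base frame: x ahead of the robot, y to its left, z up, the work surface at z = 0. Lengths are in m, angles in rad, forces in N, time in s.
With the tool pointing down it reaches from about 0.375 to 0.9 m from the base axis. Payload 3.1 kg.
Tool frame: the origin (TCP) lies midway between the tips of the shut fingers; the grasp point (between the pads) lies 19 mm behind it (manip.pinch_z is the distance from the TCP to the grasp point, in m); z points along the fingers, y is the line along which they close (so a half turn about z gives the same grasp; the last joint's range is limited). The gripper opens to 85 mm and grips with 20 to 120 N. Pads are 22 mm wide; open, the fingers measure 114 mm over their backs; the gripper's body (76 mm by 85 mm) begins 54 mm behind the grasp point. The pads swing forward as they close: fully open they stand 13 mm farther back than shut.
Start: joints at [-1.452, 0.527, 1.433, -0, 1.181, -0.178], TCP at [0.183, -0.597, 0.231] pointing down, gripper open.
Joint ranges: [-3.08, 3.08], [-0.75, 2.2], [0.22, 2.44], [-1.43, 4.57], [0, 2.65], [-2.85, 2.85]. Speed limits (rad/s): [2.79, 2.79, 3.14, 3.14, 3.14, 3.14].

INTERFACE

Orientations are given as a unit quaternion [x, y, z, w].
In Python, from station import manip, viewer, ticket gives the robot as it stands.
- The arm moves only by the shell command python3 -m creep 'ROWS' [FORCE]. ROWS is JSON, a list of rows, each an object with "slide": the shift along the tool's x, y, z in cm, a list of three; "angular": the turn, a rotation vector about the tool's x, y, z in rad, a list of three; "claw": the opening, from -1 (shut) to 1 (fully open). A call has 1 to 10 rows; each row shifts and turns the commanded pose from where the row before left it, along the tool's axes as they then stand; what a row does not reach is not made up. A row lasts 1/12 s, in which the tool goes at most 41.7 mm and 7.16 degrees, less where a joint would pass 70% of its speed; a pose out of reach is approached as far as the arm can. A call with a gripper value outside its range is refused whole. The fingers move at their own pace and stop on an object; FORCE is the grip in N (left out, the last holds). Time passes only in rows, so rows that do not move let the fingers close. It gives the time, the measured TCP pose, the force, the opening and the grip force at its end, in the units of the state.
- manip.sense(): the state, without advancing time (a new reading comes with each control period).
- viewer.snapshot(name): name is "scene" or "top"; returns the picture (480x640x3 uint8, blue, green, red); there is no depth.
- viewer.calibration(name): a dict with "fov_y" (degrees; the focal length in pixels is half the picture's height over the tangent of half this angle, whatever the lens; pixels are square), "cx", "cy" (the principal point, pixels), "k1" (the pictures are not rectified: a ray, as slopes to the right and down, at radius r is drawn at 1 + k1 r^2 times it, then the intrinsics apply), "T" (4x4, takes a point from camera to world coordinates). Camera axes: x right, y up, looking along -z (the intrinsics and any distortion apply to the point x, -y, -z); pixel columns grow to the right and rows downward; lengths in m; the calibration is good to about 2 mm. A picture is of the moment at which its call begins. calibration takes no time and is no camera call.
- ticket.sign_off(): hands the job in; it is judged then, once.
The state is a dict: "t": time; "q": joint angles; "qd": joint speeds; "tau": joint torques, N m; "tcp_pos": TCP position; "tool_rot": TCP orientation; "force": force on the tool from outside, world axes, zero at the start; "ft_torque": the same for the moment, N m; "finger_gap": opening from 0.0 (shut) to 1.0 (fully open); "gripper_force": force on a finger pad.
Only numpy, scipy, OpenCV 4.12 (cv2) and the standard library are available. Lean on these libraries where they do the work, as an engineer would, in place of code of your own. Each camera call takes 0.05 s, during which the arm holds its last target. There are 200 camera calls.

TASK

Complete the two neat rows on the sample tray: stand the two small jars left on the bench upright on its two empty printed circles, centred and set down gently, without shifting the jars already there. Then start the run: press the tread of the guarded foot switch on the bench fully down to its stop, hold it there for a second, and let it spring back up. Leave everything else on the bench where it is.

Things in the scene. Friction and masses are not known exactly. Their poses are not given: they have to be found in the camera images.
- tray: grey shallow sample tray, fixed, 170 mm (its x) by 240 mm (its y), floor 4 mm thick, rim 10 mm high; origin at the centre of its underside. Six printed 50 mm circles in 2 rows along its y and 3 columns: centres at x = -36, +36 mm and y = -72, 0, +72 mm
- gap_a: one empty circle on the tray; origin at the circle's centre on the tray floor (4 mm above the bench), marked by an 8 mm printed dot
- gap_b: the other empty circle on the tray; origin as for gap_a
- loose_a: a jar to be put on the tray, now standing on the bench: white plastic sample jar with screw cap, 36 mm diameter, 70 mm tall, 60 g, standing upright; origin at the centre of its underside, z up
- loose_b: the other jar to be put on the tray, now standing on the bench: white plastic sample jar with screw cap, 36 mm diameter, 70 mm tall, 60 g, standing upright; origin at the centre of its underside, z up
- stood_1: a jar already standing on a circle of the tray, to stay there: white plastic sample jar with screw cap, 36 mm diameter, 70 mm tall, 60 g, standing upright; origin at the centre of its underside, z up
- stood_2: a jar already standing on a circle of the tray, to stay there: white plastic sample jar with screw cap, 36 mm diameter, 70 mm tall, 60 g, standing upright; origin at the centre of its underside, z up
- stood_3: a jar already standing on a circle of the tray, to stay there: white plastic sample jar with screw cap, 36 mm diameter, 70 mm tall, 60 g, standing upright; origin at the centre of its underside, z up
- stood_4: a jar already standing on a circle of the tray, to stay there: white plastic sample jar with screw cap, 36 mm diameter, 70 mm tall, 60 g, standing upright; origin at the centre of its underside, z up
- switch: guarded foot switch, fixed on the bench: grey base plate 150 x 150 x 12 mm; origin at the centre of its underside; its front (open side) faces its own -x. The tread is inside, under a guard
- guard_front (a point): middle of the guard's 10 mm front cross bar, 154 mm above the bench, 40 mm in front of the switch's origin. From it four 8 mm steel bars (y = -66, -22, 22, 66 mm) run back over the tread at that height and go down at x = +66 mm. The tread lies wholly under them and is reached slanting in from the front, below the cross bar
- tread_pad (a point): point on top of the dark steel tread plate (92 mm long, 80 mm wide, 5 mm thick), on its middle line, 15 mm behind its front edge: where to press; it moves with the tread. Released it is about 46 mm above the bench and 23 mm in front of the switch's origin; at the stop about 16 mm lower
- tread (a joint): angle of the tread: 0 released (sloping up to the front), 0.22 rad down at its stop; hinged along the switch's y axis at its rear (x = +48 mm, z = 25 mm), returned by a spring; about 5 N at the pad starts it and 12 N holds it at the stop
- reagent: bystander: big white reagent bottle, 68 mm diameter, 165 mm tall; origin at the centre of its underside
- beaker: bystander: glass beaker, 68 mm diameter, 85 mm tall; origin at the centre of its underside
- tipbox: bystander: white plastic box 85 x 120 x 55 mm; origin at the centre of its underside
- screwdriver: bystander: screwdriver lying on the bench along its x axis
- mouse: bystander: grey computer mouse 105 x 60 x 33 mm; origin at the centre of its underside
- stopbox: bystander: small cardboard box 50 x 70 x 30 mm; origin at the centre of its underside
Mind the look-alikes: they are no part of the job. Leave any green, pink or turquoise look-alike of the stood_1 alone.

How it is judged:
On the way, in this order (a step that is already met when the one before it is completed fails the run):
1. both loose jars stand upright on the two empty circles and are let go ((((horizontal distance between loose_a and gap_a below 0.009 m and distance between loose_a and gap_a below 0.012 m) and (horizontal distance between loose_b and gap_b below 0.009 m and distance between loose_b and gap_b below 0.012 m)) or ((horizontal distance between loose_a and gap_b below 0.009 m and distance between loose_a and gap_b below 0.012 m) and (horizontal distance between loose_b and gap_a below 0.009 m and distance between loose_b and gap_a below 0.012 m))) and angle between each of loose_a, loose_b, stood_1, stood_2, stood_3, stood_4's own z axis and vertical below 0.08 rad and linear speed of each of loose_a, loose_b below 0.02 m/s and contact force between the fingers and loose_a below 0.1 N and contact force between the fingers and loose_b below 0.1 N), for 0.2 s.
2. the tread is held down at its stop (at least 0.195 of 0.22 rad) for 0.7 s (value of joint tread above 0.195 rad), for 0.7 s.
At the end, for the whole second after the job is handed in: Both jars stand upright (within 0.08 rad), at rest and released, one on each formerly empty circle, within 9 mm of its centre; the four other jars stand upright within 10 mm of where they were; the tread has sprung back up (below 0.03 rad) (all of step 1 and distance of each of stood_1, stood_2, stood_3, stood_4 from where it was at the start of the episode below 0.01 m and value of joint tread below 0.03 rad); the robot touches nothing.
It fails at once if a jar being loaded falls over (angle between any of loose_a, loose_b's own z axis and vertical above 1 rad).
It fails at once if a jar is slammed onto the tray (over 40 N) (contact force between any of loose_a, loose_b and tray above 40 N).
It fails at once if a jar already on the tray is knocked over or shifted by more than 20 mm (distance of any of stood_1, stood_2, stood_3, stood_4 from where it was at the start of the episode above 0.02 m or angle between any of stood_1, stood_2, stood_3, stood_4's own z axis and vertical above 0.5 rad).
It fails at once if something else on the bench is shifted by more than 30 mm (distance of any of reagent, beaker, tipbox, screwdriver, mouse, stopbox from where it was at the start of the episode above 0.03 m).
It also fails if it takes over 61 s, if anything falls off the work surface, if the arm or the gripper's body presses on something with over 40 N, if the wrist force passes 120 N, or if a joint passes its speed limit or range.

## Working session

There is one attempt and no reset: what is moved stays moved. The work goes in short steps, Python scripts to look and compute and a shell command to move; the robot and the scene stay as the last step left them, time stands still between calls to the robot, and variables do not carry over. Pictures are saved under pics/ and viewed, at most 10 in all, crops included, and the job is handed in when it is done.

```bash
mkdir -p pics; ls
python3 - <<'E'
from station import manip, viewer
import cv2
for n in("scene","top"):
    cv2.imwrite(f"pics/{n}0.png",viewer.snapshot(n)); print(n,viewer.calibration(n))
print(manip.sense(), manip.pinch_z)
E
```

```text
pics
scene {'fov_y': 49.30412815080846, 'cx': 314.8701517595233, 'cy': 229.53304836171915, 'k1': -0.14021255504853777, 'T': array([[-0.37348228, -0.69403632,  0.61548726,  1.28584147],
       [ 0.92761714, -0.28380006,  0.24286615,  0.28002977],
       [ 0.00611739,  0.66164274,  0.74979428,  0.98604006],
       [ 0.        ,  0.        ,  0.        ,  1.        ]])}
top {'fov_y': 57.194176588782376, 'cx': 313.37593388925313, 'cy': 233.99191196229336, 'k1': -0.03936385708974292, 'T': array([[-0.00896453,  0.99854162, -0.05323778,  0.50376999],
       [-0.99989847, -0.009541  , -0.01058406, -0.03404233],
       [-0.01107657,  0.05313749,  0.99852577,  1.10570587],
       [ 0.        ,  0.        ,  0.        ,  1.        ]])}
{'t': 0.1, 'q': array([-1.45150762e+00,  5.28394183e-01,  1.43378676e+00, -8.71534697e-06,
        1.18140405e+00, -1.78509081e-01]), 'qd': array([-0.00015781, -0.00076314, -0.00384334, -0.00015549,  0.00047758,
       -0.00084179]), 'tau': array([-6.41210354e-04, -4.43305099e+01, -1.78587234e+01, -1.55698694e-04,
        3.85237421e-03, -1.57405088e-05]), 'tcp_pos': array([ 0.18332635, -0.59682657,  0.23041458]), 'tool_rot': array([ 9.88934289e-01,  1.48350866e-01,  2.54643242e-05, -9.95849093e-04]), 'force': array([-0.55768785,  0.4301181 , -0.3249693 ]), 'ft_torque': array([ 0.01202379, -0.01694165, -0.0557807 ]), 'gripper_force': 0.0, 'finger_gap': 0.9954074445152781} 0.0187
```

View pics/top0.png

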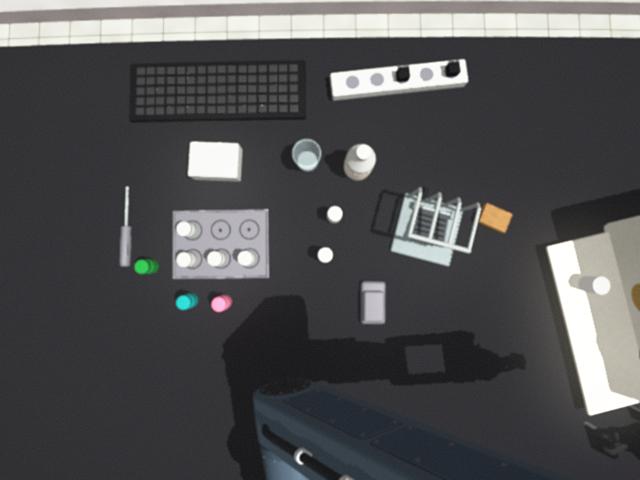

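View pics/scene0.png

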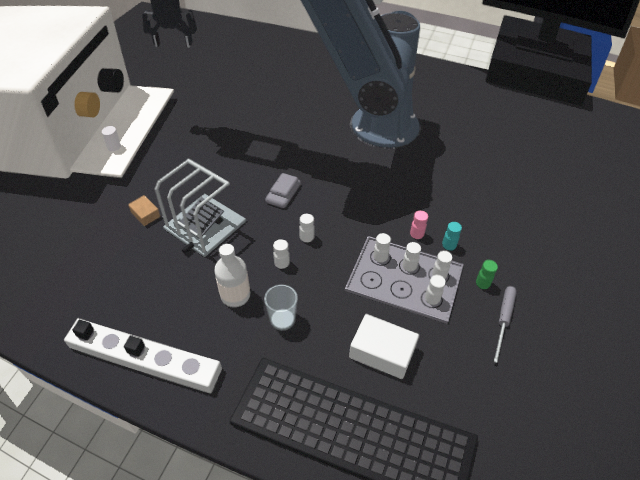

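Candidates for the loose jars, in top-view pixels:
- White jars on the bench at (335,214) and (325,255). These match the description.
- A white cylinder on the instrument's ledge at (598,285), which is not on the bench.
- The look-alikes: green (147,267), turquoise (186,301) and pink (221,303).

I choose the first two. The gaps are at (221,230) and (249,230).

```bash
cat > h.py <<'E'
import numpy as np, cv2
from station import manip, viewer
from scipy.spatial.transform import Rotation as R
def K(c):
    f=240/np.tan(np.radians(c["fov_y"]/2)); return np.array([[f,0,c["cx"]],[0,f,c["cy"]],[0,0,1.]])
def ray(n,uv):
    c=viewer.calibration(n); T=c["T"]
    p=cv2.undistortPoints(np.array(uv,float).reshape(-1,1,2),K(c),np.array([c["k1"],0,0,0]),None,None,None)[:,0]
    # iterate exactly for safety
    d=np.c_[p[:,0],-p[:,1],-np.ones(len(p))]@T[:3,:3].T
    return T[:3,3],d
def plane(n,uv,z):
    o,d=ray(n,uv); return o+d*((z-o[2])/d[:,2])[:,None]
def two(uvA,uvB):
    a,d=ray("top",uvA); b,e=ray("scene",uvB); out=[]
    for u,v in zip(d,e):
        s=np.linalg.lstsq(np.c_[u,-v],b-a,rcond=None)[0]; p,q=a+s[0]*u,b+s[1]*v
        out.append(np.r_[(p+q)/2,np.linalg.norm(p-q)])
    return np.array(out)
def proj(n,P):
    c=viewer.calibration(n);T=c["T"]; X=(np.atleast_2d(P)-T[:3,3])@T[:3,:3]; X[:,1:]*=-1
    return cv2.projectPoints(X,np.zeros(3),np.zeros(3),K(c),np.array([c["k1"],0,0,0.]))[0][:,0]
E
python3 - <<'E'
from h import *
t=cv2.imread("pics/top0.png"); s=cv2.imread("pics/scene0.png")
big=lambda im,x,y,w,h,f:cv2.resize(im[y:y+h,x:x+w],None,fx=f,fy=f,interpolation=cv2.INTER_CUBIC)
A=big(t,370,170,130,100,3); B=big(s,140,140,130,125,3)
C=big(t,165,195,190,100,3)[:, :390*2]
out=np.zeros((600,790,3),np.uint8); out[:300,:390]=A; out[:375-75,395:785]=B[:300]; out[300:600,:570]=C[:300]
cv2.imwrite("pics/c1.png",out)
hsv=cv2.cvtColor(t,cv2.COLOR_BGR2HSV)
m=((hsv[...,1]<40)&(hsv[...,2]>190)).astype(np.uint8)
n,l,st,ce=cv2.connectedComponentsWithStats(m)
for i in range(1,n):
    if 60<st[i,4]<400: print(st[i],ce[i].round(1),plane("top",[ce[i]],.07)[0].round(4))
E
```

```text
[298 152  20  18 274] [307.  160.5] [ 0.7343 -0.0096  0.07  ]
[125 187   3  39  82] [126.1 206.1] [0.6302 0.4244 0.07  ]
[397 198  16  38 270] [403.8 217. ] [ 0.5971 -0.2368  0.07  ]
[328 206  14  16 175] [334.6 213.4] [ 0.6072 -0.0735  0.07  ]
[177 221  19  16 230] [185.2 228.9] [0.574  0.2811 0.07  ]
[252 235  13  39 122] [260.7 255.7] [0.509  0.1015 0.07  ]
[318 248  15  14 168] [324.9 254.5] [ 0.5105 -0.0498  0.07  ]
[207 251  19  16 224] [215.5 258.7] [0.5028 0.2084 0.07  ]
[238 251  17  15 217] [245.6 258.2] [0.5034 0.1372 0.07  ]
[176 252  20  16 230] [185.2 259.6] [0.5012 0.2806 0.07  ]
[592 275  19  21 306] [601.4 285.3] [ 0.431  -0.7037  0.07  ]
[365 284  19   6 102] [374.6 286.5] [ 0.4347 -0.1653  0.07  ]
```

View pics/c1.png

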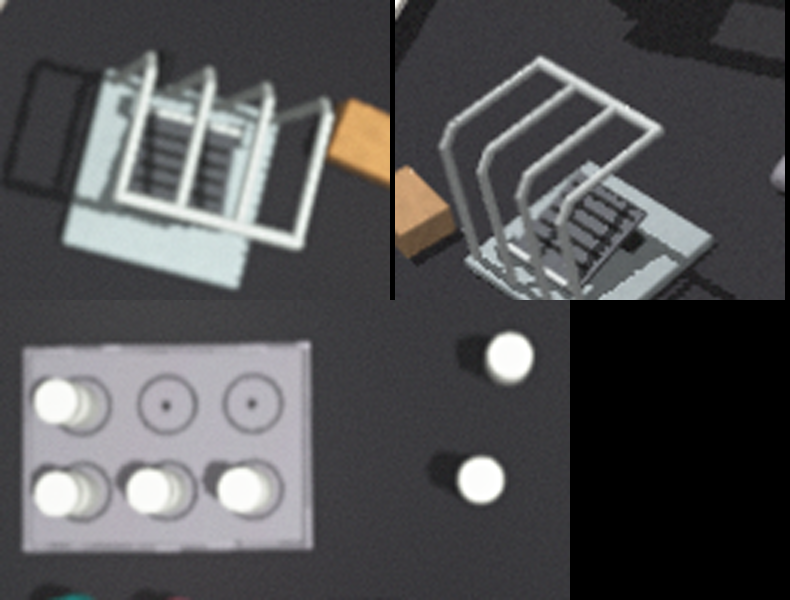

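The crop confirms the two upright white jars, at top px (334.6,213.4) and (324.9,254.5). The printed dots are at about (220,230) and (249,230). The guard's cross bar runs (410,234)–(470,251) on the side facing the robot, so the front is toward −x, turned a little.

Run:
```python
from h import *
np.set_printoptions(precision=4,suppress=True)
t=cv2.imread("pics/top0.png"); s=cv2.imread("pics/scene0.png")
def dot(im,u,v,r=4):
    g=255.-cv2.cvtColor(im,6)[v-r:v+r+1,u-r:u+r+1]; g=np.clip(g-np.median(g)-15,0,None)
    y,x=np.mgrid[v-r:v+r+1,u-r:u+r+1]; return [(g*x).sum()/g.sum(),(g*y).sum()/g.sum()]
dt=[dot(t,220,230),dot(t,249,230)]; ds=[dot(s,402,289),dot(s,372,280)]
print("dots",dt,ds); print(plane("top",dt,.004)); print(plane("scene",ds,.004)); print(two(dt,ds))
# loose jar in scene: mask -> predicted silhouettes
g=cv2.cvtColor(s,cv2.COLOR_BGR2HSV); m=((g[...,1]<60)&(g[...,2]>110)).astype(np.uint8)
n,l,st,ce=cv2.connectedComponentsWithStats(m)
for i in range(1,n):
    if np.any([np.hypot(*(ce[i]-p))<12 for p in((282,254),(307,229))]): print("jar scene",st[i],ce[i])
print("pred axis mid", proj("scene",[[.6072,-.0735,.035],[.5105,-.0498,.035]]))
print("bar",two([[410.3,234.3],[469.7,250.7]],[[228.3,183.3],[188.3,160]]))
b=plane("top",[[391,251],[449.3,266],[405,193.3]],.012); print("base",b)
pb=plane("top",[[410.3,234.3],[469.7,250.7]],.154); print(pb)
```

```text
dots [[np.float64(219.88486140724947), np.float64(229.8102345415778)], [np.float64(248.47477064220183), np.float64(229.11009174311926)]] [[np.float64(401.496062992126), np.float64(288.68346456692916)], [np.float64(371.46654611211574), np.float64(279.28209764918626)]]
[[0.5753 0.2129 0.004 ]
 [0.5764 0.1407 0.004 ]]
[[0.5723 0.2132 0.004 ]
 [0.5727 0.1409 0.004 ]]
[[0.5749 0.2129 0.0072 0.0013]
 [0.5759 0.1408 0.0078 0.0014]]
jar scene [299 213  15  29 373] [306.1743 227.1126]
jar scene [273 239  16  29 394] [280.6447 253.1675]
pred axis mid [[280.3878 254.4037]
 [305.7332 228.5155]]
bar [[ 0.5502 -0.2295  0.1575  0.0073]
 [ 0.5141 -0.358   0.1578  0.005 ]]
base [[ 0.518  -0.2147  0.012 ]
 [ 0.4794 -0.3588  0.012 ]
 [ 0.6617 -0.2524  0.012 ]]
[[ 0.5518 -0.2337  0.154 ]
 [ 0.5151 -0.3618  0.154 ]]
```

Plan, in world coordinates:

| Item | Position (m) |
|---|---|
| Jar A | (.607, −.0735) |
| Jar B | (.5105, −.050) |
| gap1 | (.574, .213) |
| gap2 | (.5747, .141) |
| Switch origin | (.5715, −.307), yaw −.265 |

I'll turn the tool to heading 45° so the fingers pass diagonally between the jars, then go above jar A.

```bash
python3 -m creep '[{"slide":[0,0,0],"angular":[0,0,-0.0974],"claw":0.5},{"slide":[0,0,0],"angular":[0,0,-0.0974],"claw":0.5},{"slide":[0,0,0],"angular":[0,0,-0.0974],"claw":0.5},{"slide":[0,0,0],"angular":[0,0,-0.0974],"claw":0.5},{"slide":[0,0,0],"angular":[0,0,-0.0974],"claw":0.5},{"slide":[3.5,-0.37,0],"angular":[0,0,0],"claw":0.5},{"slide":[3.5,-0.37,0],"angular":[0,0,0],"claw":0.5},{"slide":[3.5,-0.37,0],"angular":[0,0,0],"claw":0.5},{"slide":[3.5,-0.37,0],"angular":[0,0,0],"claw":0.5},{"slide":[3.5,-0.37,0],"angular":[0,0,0],"claw":0.5}]' 20
python3 -m creep '[{"slide":[3.5,-0.37,0],"angular":[0,0,0],"claw":0.5},{"slide":[3.5,-0.37,0],"angular":[0,0,0],"claw":0.5},{"slide":[3.5,-0.37,0],"angular":[0,0,0],"claw":0.5},{"slide":[3.5,-0.37,0],"angular":[0,0,0],"claw":0.5},{"slide":[3.5,-0.37,0],"angular":[0,0,0],"claw":0.5},{"slide":[3.5,-0.37,0],"angular":[0,0,0],"claw":0.5},{"slide":[3.5,-0.37,0],"angular":[0,0,0],"claw":0.5},{"slide":[3.5,-0.37,0],"angular":[0,0,0],"claw":0.5},{"slide":[3.5,-0.37,0],"angular":[0,0,0],"claw":0.5},{"slide":[3.5,-0.37,0],"angular":[0,0,0],"claw":0.5}]'
```

```text
t: 0.93
tcp_pos: [0.2947, -0.459, 0.2308]
tool_rot: [0.924, 0.382, 0.0, -0.001]
force: [0.6, 0.7, -0.3]
finger_gap: 0.752
gripper_force: 0.0
t: 1.77
tcp_pos: [0.5162, -0.1855, 0.231]
tool_rot: [0.924, 0.382, -0.0, -0.0]
force: [0.4, -0.1, 0.1]
finger_gap: 0.749
gripper_force: 0.0
```

```bash
python3 -m creep '[{"slide":[3.58,-0.37,0],"angular":[0,0,0],"claw":0.5},{"slide":[3.58,-0.37,0],"angular":[0,0,0],"claw":0.5},{"slide":[3.58,-0.37,0],"angular":[0,0,0],"claw":0.5},{"slide":[3.58,-0.37,0],"angular":[0,0,0],"claw":0.5},{"slide":[0,0,3],"angular":[0,0,0],"claw":0.5},{"slide":[0,0,3],"angular":[0,0,0],"claw":0.5},{"slide":[0,0,3],"angular":[0,0,0],"claw":0.5},{"slide":[0,0,2],"angular":[0,0,0],"claw":0.5},{"slide":[0,0,0],"angular":[0,0,0],"claw":0.5}]'
python3 - <<'E'
from h import *
im=[cv2.resize(viewer.snapshot(n)[y:y+100,x:x+130],None,fx=3,fy=3,interpolation=2) for n,x,y in(("top",270,160),("scene",215,160))]
cv2.imwrite("pics/a1.png",np.hstack(im))
E
```

```text
t: 2.52
tcp_pos: [0.6027, -0.0742, 0.1162]
tool_rot: [0.924, 0.383, -0.004, -0.004]
force: [-0.0, 0.0, -0.5]
finger_gap: 0.753
gripper_force: 0.0
```

View pics/a1.png

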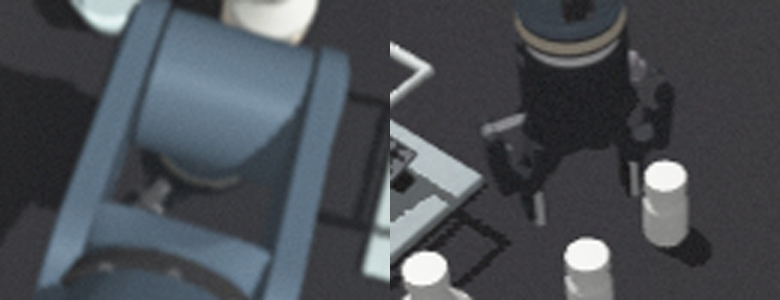

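The fingertips are centred over jar A in the scene view: jar at about (281,248), fingers mid-column at about 281. Next I descend and grip gently.

```bash
python3 -m creep '[{"slide":[0.15,0.15,2],"angular":[0,0,0],"claw":0.5},{"slide":[0.1,0.1,2],"angular":[0,0,0],"claw":0.5},{"slide":[0,0,2],"angular":[0,0,0],"claw":0.5},{"slide":[0,0,2],"angular":[0,0,0],"claw":0.5},{"slide":[0,0,1],"angular":[0,0,0],"claw":0.5},{"slide":[0,0,0],"angular":[0,0,0],"claw":0.5},{"slide":[0,0,0],"angular":[0,0,0],"claw":-0.3},{"slide":[0,0,0],"angular":[0,0,0],"claw":-0.3},{"slide":[0,0,0],"angular":[0,0,0],"claw":-0.3},{"slide":[0,0,0],"angular":[0,0,0],"claw":-0.3}]' 25
python3 -m creep '[{"slide":[0,0,0],"angular":[0,0,0],"claw":-0.3},{"slide":[0,0,0],"angular":[0,0,0],"claw":-0.3}]'
```

```text
t: 3.45
tcp_pos: [0.6114, -0.0759, 0.0332]
tool_rot: [0.924, 0.382, 0.001, 0.001]
force: [-0.1, 0.8, 4.8]
finger_gap: 0.401
gripper_force: 24.7
t: 3.62
tcp_pos: [0.6114, -0.0759, 0.0332]
tool_rot: [0.924, 0.382, 0.001, 0.001]
force: [-0.4, 0.5, 6.2]
finger_gap: 0.398
gripper_force: 24.8
```

```bash
python3 -m creep '[{"slide":[0,0,-0.5],"angular":[0,0,0],"claw":-0.3},{"slide":[0,0,-1.5],"angular":[0,0,0],"claw":-0.3},{"slide":[0,0,-2],"angular":[0,0,0],"claw":-0.3},{"slide":[0,0,-2],"angular":[0,0,0],"claw":-0.3},{"slide":[0,0,-2],"angular":[0,0,0],"claw":-0.3},{"slide":[0,0,-2],"angular":[0,0,0],"claw":-0.3},{"slide":[0,0,0],"angular":[0,0,0],"claw":-0.3}]'
python3 -m creep '[{"slide":[1.0,-1.3,0],"angular":[0,0,0],"claw":-0.3},{"slide":[2,-2.6,0],"angular":[0,0,0],"claw":-0.3},{"slide":[2,-2.6,0],"angular":[0,0,0],"claw":-0.3},{"slide":[2,-2.6,0],"angular":[0,0,0],"claw":-0.3},{"slide":[2,-2.6,0],"angular":[0,0,0],"claw":-0.3},{"slide":[2,-2.6,0],"angular":[0,0,0],"claw":-0.3},{"slide":[2,-2.6,0],"angular":[0,0,0],"claw":-0.3},{"slide":[2,-2.6,0],"angular":[0,0,0],"claw":-0.3},{"slide":[2,-2.6,0],"angular":[0,0,0],"claw":-0.3},{"slide":[0.93,-0.98,0],"angular":[0,0,0],"claw":-0.3}]'
python3 -m creep '[{"slide":[0,0,0],"angular":[0,0,0],"claw":-0.3},{"slide":[0,0,0],"angular":[0,0,0],"claw":-0.3}]'
```

```text
t: 4.2
tcp_pos: [0.6127, -0.0762, 0.1357]
tool_rot: [0.924, 0.382, 0.003, 0.003]
force: [1.2, 0.8, -0.9]
finger_gap: 0.397
gripper_force: 25.0
t: 5.03
tcp_pos: [0.5706, 0.219, 0.1297]
tool_rot: [0.923, 0.384, -0.002, -0.001]
force: [0.2, 0.5, -0.0]
finger_gap: 0.4
gripper_force: 25.0
t: 5.2
tcp_pos: [0.5727, 0.2151, 0.1302]
tool_rot: [0.924, 0.383, -0.001, 0.0]
force: [0.5, -0.8, -0.7]
finger_gap: 0.397
gripper_force: 25.0
```

```bash
python3 -m creep '[{"slide":[0.07,0.2,1],"angular":[0,0,0],"claw":-0.3},{"slide":[0,0,2],"angular":[0,0,0],"claw":-0.3},{"slide":[0,0,2],"angular":[0,0,0],"claw":-0.3},{"slide":[0,0,2],"angular":[0,0,0],"claw":-0.3},{"slide":[0,0,1],"angular":[0,0,0],"claw":-0.3},{"slide":[0,0,0],"angular":[0,0,0],"claw":-0.3},{"slide":[0,0,0],"angular":[0,0,0],"claw":-0.3}]'
python3 - <<'E'
from h import *
im=[cv2.resize(viewer.snapshot(n)[y:y+100,x:x+130],None,fx=3,fy=3,interpolation=2) for n,x,y in(("top",160,190),("scene",340,205))]
cv2.imwrite("pics/a2.png",np.hstack(im))
E
```

```text
t: 5.78
tcp_pos: [0.5757, 0.2123, 0.0505]
tool_rot: [0.924, 0.382, -0.001, -0.0]
force: [-0.5, 0.3, -0.1]
finger_gap: 0.401
gripper_force: 25.0
```

View pics/a2.png

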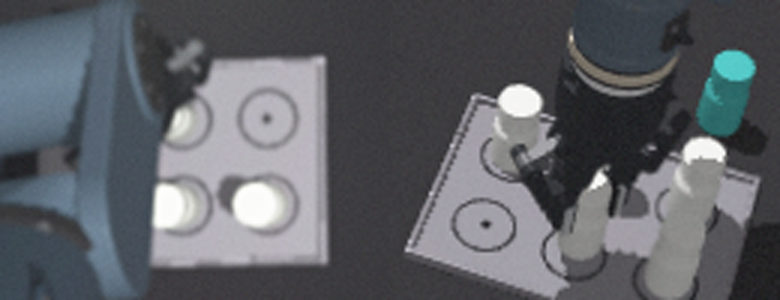

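Run:
```python
from h import *
print(proj("scene",[[.5757,.2123,.017],[.574,.213,.004],[.575,.223,.017],[.585,.213,.017]]))
im=viewer.snapshot("scene")
for v in (282,285,287,289): print(v,cv2.cvtColor(im,6)[v,386:416])
```

```text
[[401.44850433 286.4114426 ]
 [401.18932649 289.22308111]
 [406.05905816 287.61288975]
 [400.62174877 289.63608305]]
282 [164 163 163 166 161 162 156 118  80 114 121 113 117 118  99 136 137 139
 139 142 142 140 139 138 135 137 160 164 164 160]
285 [162 163 160 164 157  74 122 164 163 157 145 130 133 135 137 135 138 137
 139 138 139 138 136 134 133 146 160 162 159 160]
287 [161 162 163 165 125  84 163 163 164 165 142 132 133 133 134 138 137 139
 139 137 140 135 136 128 100 111 161 160 159 160]
289 [164 163 162 161 105  98 162 162 164 160 159 103 125 134 136 137 138 136
 137 138 135 134 122  99  80  49  70 106 125  88]
```

Run:
```python
from h import *
g=cv2.cvtColor(viewer.snapshot("scene"),6)
print(g[276:304,390:416])
```

```text
[[162 161  64  33  34  35  33  33  65 110 115  91 119 138 136 134 136 138
  135 137 136 133 128  57  51  97]
 [162 162 117  51  30  35  34  32  93 113 117  79 139 137 138 137 138 141
  138 135 138 137 130 104 105 134]
 [158 162 161  68  39  34  36  40  93 113 112  80 139 139 140 140 140 141
  138 139 140 140 142 157 160 161]
 [163 161 162 112  53  33  35  42 111 115 112  81 142 144 140 141 142 141
  142 143 143 139 143 164 161 160]
 [158 162 160 161 114  37  37  62 111 114  97 117 143 142 142 142 143 144
  143 142 139 139 148 160 160 162]
 [164 161 160 157 148  57  68  97 111 113  90 118 139 141 143 142 146 142
  141 140 136 139 151 163 159 161]
 [160 162 155 121  78 116 132 112 117 116  87 139 139 137 135 135 141 139
  138 137 136 141 158 158 162 159]
 [160 156 120  73 120 162 131 118 127 125 135 133 136 139 137 139 138 140
  138 135 134 143 161 161 160 161]
 [162 123  64 140 162 161 146 133 133 131 136 137 138 134 136 139 139 136
  138 133 136 144 162 159 161 161]
 [155  71 118 162 164 159 147 129 132 133 133 137 138 140 137 136 138 138
  137 136 132 139 160 162 159 158]
 [132  54 
[... 1252 characters left out ...]
54  53  64
   73  83  89  87  86  86  85  88]
 [160 162 163 161 166 161 161 159 111  59  64  62  58  60  64  72  75  86
   85  84  85  85  84  83  86  86]
 [161 165 163 162 163 162 161 162 158 120  82  84  86  86  83  83  85  84
   87  84  84  85  86  88  81  84]
 [164 161 163 163 160 162 162 157 142 155  86  87  85  85  84  87  87  88
   83  84  87  88  86  89  86  84]
 [164 160 163 162 162 161 160 130  93 130  84  87  86  85  86  88  86  86
   83  87  83  87  85  83  89  85]
 [152 160 164 162 159 153 131  86  87  89  86  86  85  86  84  86  85  84
   86  85  86  89  83  85  87  85]
 [106 145 145 148 158 148  87  87  89  83  88  87  86  88  84  87  84  88
   86  89  86  84  86  88  83  83]]
```

The held jar sits about 4–5 mm toward −tool y of the TCP. The pre-grasp offset and the view agree: jar bottom centre is at px (403.6,285.5) where (401.4,286.4) was expected. I'll correct this and lower it slowly.

```bash
python3 -m creep '[{"slide":[0,0.25,0.2],"angular":[0,0,0],"claw":-0.3},{"slide":[0,0.2,0.3],"angular":[0,0,0],"claw":-0.3},{"slide":[0,0,0.3],"angular":[0,0,0],"claw":-0.3},{"slide":[0,0,0.1],"angular":[0,0,0],"claw":-0.3},{"slide":[0,0,0],"angular":[0,0,0],"claw":-0.3},{"slide":[0,0,0.1],"angular":[0,0,0],"claw":-0.3},{"slide":[0,0,0.1],"angular":[0,0,0],"claw":-0.3},{"slide":[0,0,0],"angular":[0,0,0],"claw":-0.3}]'
```

```text
t: 6.65
tcp_pos: [0.5787, 0.2104, 0.0401]
tool_rot: [0.924, 0.382, -0.0, -0.0]
force: [0.0, -0.4, -0.5]
finger_gap: 0.398
gripper_force: 25.0
```

```bash
python3 -m creep '[{"slide":[0,0,0.1],"angular":[0,0,0],"claw":-0.3},{"slide":[0,0,0],"angular":[0,0,0],"claw":-0.3},{"slide":[0,0,0],"angular":[0,0,0],"claw":-0.3}]'
```

```text
t: 6.9
tcp_pos: [0.5789, 0.2104, 0.0393]
tool_rot: [0.924, 0.382, -0.0, -0.0]
force: [0.2, 0.2, -1.1]
finger_gap: 0.398
gripper_force: 25.0
```

```bash
python3 -m creep '[{"slide":[-0.1,0,0.1],"angular":[0,0,0],"claw":-0.3},{"slide":[0,0,0.1],"angular":[0,0,0],"claw":-0.3},{"slide":[0,0,0],"angular":[0,0,0],"claw":-0.3},{"slide":[0,0,0],"angular":[0,0,0],"claw":-0.3}]'
```

```text
t: 7.23
tcp_pos: [0.5781, 0.2096, 0.0373]
tool_rot: [0.924, 0.382, -0.0, 0.0]
force: [0.2, 0.2, 0.1]
finger_gap: 0.395
gripper_force: 25.0
```

```bash
python3 -m creep '[{"slide":[0,0,0.1],"angular":[0,0,0],"claw":-0.3},{"slide":[0,0,0],"angular":[0,0,0],"claw":-0.3},{"slide":[0,0,0],"angular":[0,0,0],"claw":-0.3}]'
```

```text
t: 7.48
tcp_pos: [0.5782, 0.2097, 0.0372]
tool_rot: [0.924, 0.382, 0.0, 0.0]
force: [-0.6, -0.0, 5.3]
finger_gap: 0.396
gripper_force: 25.4
```

```bash
python3 -m creep '[{"slide":[0,0,-0.1],"angular":[0,0,0],"claw":-0.1},{"slide":[0,0,0],"angular":[0,0,0],"claw":0.1},{"slide":[0,0,0],"angular":[0,0,0],"claw":0.15},{"slide":[0,0,0],"angular":[0,0,0],"claw":0.15},{"slide":[0,0,-2],"angular":[0,0,0],"claw":0.15},{"slide":[0,0,-3],"angular":[0,0,0],"claw":0.15},{"slide":[0,0,-3],"angular":[0,0,0],"claw":0.15},{"slide":[0,0,-2],"angular":[0,0,0],"claw":0.3},{"slide":[0,0,-2],"angular":[0,0,0],"claw":0.3},{"slide":[0,0,0],"angular":[0,0,0],"claw":0.3}]'
python3 - <<'E'
from h import *
g=viewer.snapshot("scene"); cv2.imwrite("pics/s2.png",g)
cv2.imwrite("pics/a3.png",cv2.resize(g[205:325,330:490],None,fx=4,fy=4,interpolation=2))
E
```

```text
t: 8.32
tcp_pos: [0.581, 0.2103, 0.1616]
tool_rot: [0.924, 0.382, 0.004, 0.001]
force: [0.4, 0.5, 0.6]
finger_gap: 0.65
gripper_force: 0.0
```

View pics/a3.png

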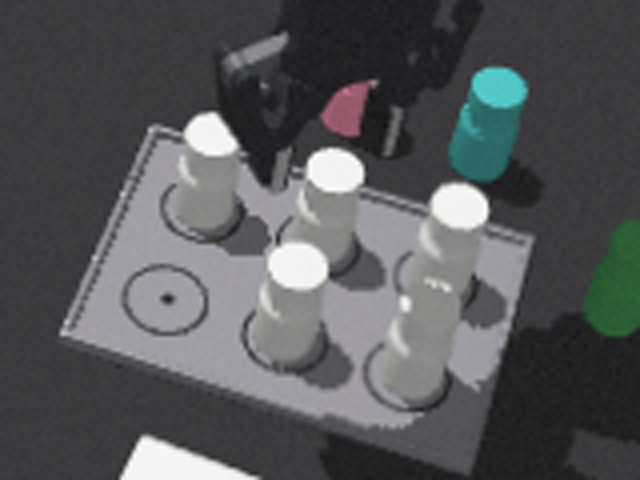

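Jar A stands upright on its circle, with its base at about px (401,291) against the dot at (401.5,289). It is within tolerance, and I'll check it from the top view later. Next is jar B.

```bash
python3 -m creep '[{"slide":[-2.92,1.68,0],"angular":[0,0,0],"claw":0.5},{"slide":[-2.92,1.68,0],"angular":[0,0,0],"claw":0.5},{"slide":[-2.92,1.68,0],"angular":[0,0,0],"claw":0.5},{"slide":[-2.92,1.68,0],"angular":[0,0,0],"claw":0.5},{"slide":[-2.92,1.68,0],"angular":[0,0,0],"claw":0.5},{"slide":[-2.92,1.68,0],"angular":[0,0,0],"claw":0.5},{"slide":[-2.92,1.68,0],"angular":[0,0,0],"claw":0.5},{"slide":[-2.92,1.68,0],"angular":[0,0,0],"claw":0.5},{"slide":[0,0,2],"angular":[0,0,0],"claw":0.5},{"slide":[0,0,2],"angular":[0,0,0],"claw":0.5}]'
python3 -m creep '[{"slide":[0,0,0],"angular":[0,0,0],"claw":0.5},{"slide":[0,0,0],"angular":[0,0,0],"claw":0.5},{"slide":[0,0,0],"angular":[0,0,0],"claw":0.5}]'
python3 - <<'E'
from h import *
t=viewer.snapshot("top"); cv2.imwrite("pics/t3.png",t)
hsv=cv2.cvtColor(t,cv2.COLOR_BGR2HSV)
m=((hsv[...,1]<40)&(hsv[...,2]>190)).astype(np.uint8)
n,l,st,ce=cv2.connectedComponentsWithStats(m)
for i in range(1,n):
    if 60<st[i,4]<400 and 170<ce[i][0]<300: print(st[i],ce[i].round(1),plane("top",[ce[i]],.07)[0].round(4))
E
```

```text
t: 9.2
tcp_pos: [0.5076, -0.0528, 0.1165]
tool_rot: [0.925, 0.38, 0.0, 0.0]
force: [-0.7, 0.3, -1.1]
finger_gap: 0.754
gripper_force: 0.0
t: 9.45
tcp_pos: [0.5077, -0.0502, 0.117]
tool_rot: [0.924, 0.383, -0.0, -0.0]
force: [-0.0, 1.0, 0.9]
finger_gap: 0.748
gripper_force: 0.0
[208 219  18  17 220] [216.1 227.5] [0.5765 0.2071 0.07  ]
[177 221  19  16 231] [185.2 228.9] [0.574 0.281 0.07 ]
[241 251  13   9  79] [247.  254.8] [0.5115 0.1337 0.07  ]
[176 252  20  15 207] [184.7 259.1] [0.5025 0.2819 0.07  ]
```

Jar A is about 3 mm from its circle centre, which is fine. Grasping jar B.

```bash
python3 -m creep '[{"slide":[0.1,0.1,2],"angular":[0,0,0],"claw":0.5},{"slide":[0.1,0.1,2],"angular":[0,0,0],"claw":0.5},{"slide":[0,0,2],"angular":[0,0,0],"claw":0.5},{"slide":[0,0,1.5],"angular":[0,0,0],"claw":0.5},{"slide":[0,0,0.9],"angular":[0,0,0],"claw":0.5},{"slide":[0,0,0],"angular":[0,0,0],"claw":0.5},{"slide":[0,0,0],"angular":[0,0,0],"claw":0.5}]'
```

```text
t: 10.08
tcp_pos: [0.5111, -0.0503, 0.0337]
tool_rot: [0.924, 0.383, 0.0, 0.0]
force: [-0.2, -0.4, 0.7]
finger_gap: 0.754
gripper_force: 0.0
```

```bash
python3 -m creep '[{"slide":[0,0,0],"angular":[0,0,0],"claw":-0.3},{"slide":[0,0,0],"angular":[0,0,0],"claw":-0.3},{"slide":[0,0,0],"angular":[0,0,0],"claw":-0.3},{"slide":[0,0,0],"angular":[0,0,0],"claw":-0.3},{"slide":[0,0,0],"angular":[0,0,0],"claw":-0.3},{"slide":[0,0,0],"angular":[0,0,0],"claw":-0.3}]' 25
python3 -m creep '[{"slide":[0,0,-0.5],"angular":[0,0,0],"claw":-0.3},{"slide":[0,0,-1.5],"angular":[0,0,0],"claw":-0.3},{"slide":[0,0,-2],"angular":[0,0,0],"claw":-0.3},{"slide":[0,0,-2],"angular":[0,0,0],"claw":-0.3},{"slide":[0,0,-2],"angular":[0,0,0],"claw":-0.3},{"slide":[0,0,-2],"angular":[0,0,0],"claw":-0.3},{"slide":[0,0,0],"angular":[0,0,0],"claw":-0.3}]'
python3 -m creep '[{"slide":[1.25,-0.62,0],"angular":[0,0,0],"claw":-0.3},{"slide":[2.25,-1.13,0],"angular":[0,0,0],"claw":-0.3},{"slide":[2.25,-1.13,0],"angular":[0,0,0],"claw":-0.3},{"slide":[2.25,-1.13,0],"angular":[0,0,0],"claw":-0.3},{"slide":[2.25,-1.13,0],"angular":[0,0,0],"claw":-0.3},{"slide":[2.25,-1.13,0],"angular":[0,0,0],"claw":-0.3},{"slide":[2.25,-1.13,0],"angular":[0,0,0],"claw":-0.3},{"slide":[2.25,-1.13,0],"angular":[0,0,0],"claw":-0.3},{"slide":[1,-0.5,0],"angular":[0,0,0],"claw":-0.3},{"slide":[0,0,0],"angular":[0,0,0],"claw":-0.3}]'
python3 -m creep '[{"slide":[0,0,0],"angular":[0,0,0],"claw":-0.3},{"slide":[0,0,0],"angular":[0,0,0],"claw":-0.3}]'
```

```text
t: 10.58
tcp_pos: [0.5114, -0.0506, 0.0344]
tool_rot: [0.924, 0.382, 0.001, 0.001]
force: [-0.7, 1.1, 6.5]
finger_gap: 0.401
gripper_force: 24.6
t: 11.17
tcp_pos: [0.5129, -0.0512, 0.1369]
tool_rot: [0.924, 0.382, 0.003, 0.002]
force: [0.8, -0.2, 0.4]
finger_gap: 0.402
gripper_force: 24.9
t: 12.0
tcp_pos: [0.5744, 0.1426, 0.1327]
tool_rot: [0.923, 0.384, 0.0, -0.0]
force: [0.0, -0.3, -1.4]
finger_gap: 0.396
gripper_force: 24.9
t: 12.17
tcp_pos: [0.5734, 0.1395, 0.1328]
tool_rot: [0.924, 0.382, -0.001, -0.0]
force: [-0.1, -0.3, -0.2]
finger_gap: 0.396
gripper_force: 24.9
```

```bash
python3 -m creep '[{"slide":[0.2,0,1],"angular":[0,0,0],"claw":-0.3},{"slide":[0,0,2],"angular":[0,0,0],"claw":-0.3},{"slide":[0,0,2],"angular":[0,0,0],"claw":-0.3},{"slide":[0,0,2],"angular":[0,0,0],"claw":-0.3},{"slide":[0,0,1],"angular":[0,0,0],"claw":-0.3},{"slide":[0,0,0],"angular":[0,0,0],"claw":-0.3},{"slide":[0,0,0],"angular":[0,0,0],"claw":-0.3}]'
python3 - <<'E'
from h import *
g=viewer.snapshot("scene"); p=manip.sense()["tcp_pos"]
print(proj("scene",[[p[0],p[1],p[2]-.0344],[.5744,.1408,.004]]))
cv2.imwrite("pics/a4.png",cv2.resize(g[205:325,330:490],None,fx=4,fy=4,interpolation=2))
E
```

```text
t: 12.75
tcp_pos: [0.5753, 0.1413, 0.0527]
tool_rot: [0.924, 0.382, -0.001, -0.0]
force: [0.6, 0.9, 0.2]
finger_gap: 0.398
gripper_force: 24.9
[[371.88566022 276.55944745]
 [371.21909512 279.80849697]]
```

View pics/a4.png

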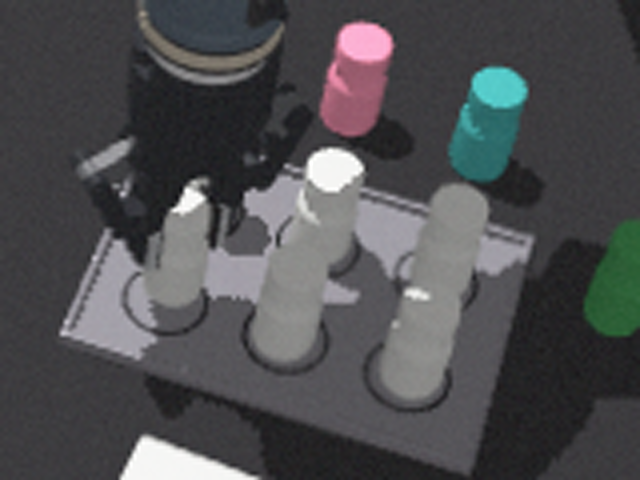

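The jar hovers over its circle, with its base at px (373.6,275.5) where (371.9,276.6) was expected. The bias matches jar A's, so I'll apply a small 1.5 mm tool-y trim and lower slowly.

```bash
python3 -m creep '[{"slide":[0,0.15,0.3],"angular":[0,0,0],"claw":-0.3},{"slide":[0,0,0.4],"angular":[0,0,0],"claw":-0.3},{"slide":[0,0,0.3],"angular":[0,0,0],"claw":-0.3},{"slide":[0,0,0.1],"angular":[0,0,0],"claw":-0.3},{"slide":[0,0,0.1],"angular":[0,0,0],"claw":-0.3},{"slide":[0,0,0.1],"angular":[0,0,0],"claw":-0.3},{"slide":[0,0,0],"angular":[0,0,0],"claw":-0.3},{"slide":[0,0,0.1],"angular":[0,0,0],"claw":-0.3},{"slide":[0,0,0],"angular":[0,0,0],"claw":-0.3}]'
```

```text
t: 13.55
tcp_pos: [0.5767, 0.141, 0.0392]
tool_rot: [0.924, 0.382, -0.0, -0.0]
force: [1.1, 0.2, -0.8]
finger_gap: 0.395
gripper_force: 24.9
```

```bash
python3 -m creep '[{"slide":[0,0,0.1],"angular":[0,0,0],"claw":-0.3},{"slide":[0,0,0],"angular":[0,0,0],"claw":-0.3},{"slide":[0,0,0],"angular":[0,0,0],"claw":-0.3}]'
```

```text
t: 13.8
tcp_pos: [0.5769, 0.141, 0.0386]
tool_rot: [0.924, 0.382, 0.0, 0.0]
force: [-0.3, -0.1, 1.7]
finger_gap: 0.402
gripper_force: 25.1
```

```bash
python3 -m creep '[{"slide":[0,0,0],"angular":[0,0,0],"claw":-0.1},{"slide":[0,0,0],"angular":[0,0,0],"claw":0.1},{"slide":[0,0,0],"angular":[0,0,0],"claw":0.15},{"slide":[0,0,0],"angular":[0,0,0],"claw":0.15},{"slide":[0,0,-2],"angular":[0,0,0],"claw":0.15},{"slide":[0,0,-3],"angular":[0,0,0],"claw":0.15},{"slide":[0,0,-3],"angular":[0,0,0],"claw":0.15},{"slide":[0,0,-3],"angular":[0,0,0],"claw":0.15},{"slide":[0,0,-3],"angular":[0,0,0],"claw":0.15},{"slide":[0,0,0],"angular":[0,0,0],"claw":0.15}]'
python3 -m creep '[{"slide":[-3.4,0.5,-0.5],"angular":[0,0,0],"claw":-1},{"slide":[-3.4,0.5,-0.5],"angular":[0,0,0],"claw":-1},{"slide":[-3.4,0.5,-0.5],"angular":[0,0,0],"claw":-1},{"slide":[-3.4,0.5,-0.5],"angular":[0,0,0],"claw":-1},{"slide":[-3.4,0.5,-0.5],"angular":[0,0,0],"claw":-1},{"slide":[-3.4,0.5,-0.5],"angular":[0,0,0],"claw":-1},{"slide":[-3.4,0.5,-0.5],"angular":[0,0,0],"claw":-1},{"slide":[-3.4,0.5,-0.5],"angular":[0,0,0],"claw":-1},{"slide":[0,0,0],"angular":[0,0,0],"claw":-1},{"slide":[0,0,0],"angular":[0,0,0],"claw":-1}]'
python3 - <<'E'
from h import *
t=viewer.snapshot("top"); cv2.imwrite("pics/t4.png",t)
hsv=cv2.cvtColor(t,cv2.COLOR_BGR2HSV)
m=((hsv[...,1]<40)&(hsv[...,2]>190)).astype(np.uint8)
n,l,st,ce=cv2.connectedComponentsWithStats(m)
for i in range(1,n):
    if 60<st[i,4]<400 and 170<ce[i][0]<300: print(st[i],ce[i].round(1),plane("top",[ce[i]],.07)[0].round(4))
s=manip.sense(); print(R.from_quat(s["tool_rot"]).as_matrix().round(3),s["q"].round(3))
E
```

```text
t: 14.63
tcp_pos: [0.5807, 0.1413, 0.1846]
tool_rot: [0.924, 0.382, 0.006, 0.002]
force: [0.1, 0.5, 1.2]
finger_gap: 0.575
gripper_force: 0.0
t: 15.47
tcp_pos: [0.4118, -0.0807, 0.2183]
tool_rot: [0.925, 0.38, 0.0, -0.0]
force: [0.2, 0.6, -0.6]
finger_gap: 0.002
gripper_force: 0.0
[208 219  18  17 224] [216.3 227.6] [0.5764 0.2067 0.07  ]
[237 219  17  17 215] [244.8 227.4] [0.5761 0.1389 0.07  ]
[177 221  19  16 231] [185.2 228.9] [0.574 0.281 0.07 ]
[255 231  10  23  71] [261.2 244. ] [0.5364 0.1002 0.07  ]
[207 251  18  16 218] [215.2 258.6] [0.5031 0.2092 0.07  ]
[176 252  20  16 232] [185.2 259.7] [0.5011 0.2807 0.07  ]
[[ 0.709  0.705  0.   ]
 [ 0.705 -0.709  0.   ]
 [ 0.    -0.    -1.   ]] [-4.590e-01  2.740e-01  1.937e+00  1.000e-03  9.310e-01  3.290e-01]
```

Both jars stand within about 3 mm of their centres. For the switch I need the tool pointing along the switch's +x, slanted about 38–40° below horizontal. I'll yaw first, move in front of it, and start pitching.

```bash
P='import numpy as np;from station import manip as m;s=m.sense();print("Q",s["q"].round(4).tolist(),s["tcp_pos"].round(4).tolist(),s["tool_rot"].round(4).tolist())'
python3 -m creep '[{"slide":[0,0,0],"angular":[0,0,0.117],"claw":-1},{"slide":[0,0,0],"angular":[0,0,0.117],"claw":-1},{"slide":[0,0,0],"angular":[0,0,0.117],"claw":-1},{"slide":[0,0,0],"angular":[0,0,0.117],"claw":-1},{"slide":[0,0,0],"angular":[0,0,0.117],"claw":-1},{"slide":[0,0,0],"angular":[0,0,0.117],"claw":-1},{"slide":[0,0,0],"angular":[0,0,0.117],"claw":-1},{"slide":[0,0,0],"angular":[0,0,0.117],"claw":-1},{"slide":[0,0,0],"angular":[0,0,0.117],"claw":-1},{"slide":[0,0,0],"angular":[0,0,0],"claw":-1}]' | head -3; python3 -c "$P"
python3 -m creep '[{"slide":[1.63,2.94,-0.3],"angular":[0,0,0],"claw":-1},{"slide":[1.63,2.94,-0.3],"angular":[0,0,0],"claw":-1},{"slide":[1.63,2.94,-0.3],"angular":[0,0,0],"claw":-1},{"slide":[1.63,2.94,-0.3],"angular":[0,0,0],"claw":-1},{"slide":[1.63,2.94,-0.3],"angular":[0,0,0],"claw":-1},{"slide":[1.63,2.94,-0.3],"angular":[0,0,0],"claw":-1},{"slide":[0,0,0],"angular":[0,0,0],"claw":-1},{"slide":[0,0,0],"angular":[0,0,0],"claw":-1}]'|head -3; python3 -c "$P"
python3 -m creep '[{"slide":[0,0,0],"angular":[0,0.11,0],"claw":-1},{"slide":[0,0,0],"angular":[0,0.11,0],"claw":-1},{"slide":[0,0,0],"angular":[0,0.11,0],"claw":-1},{"slide":[0,0,0],"angular":[0,0.11,0],"claw":-1},{"slide":[0,0,0],"angular":[0,0,0],"claw":-1},{"slide":[0,0,0],"angular":[0,0,0],"claw":-1}]'|head -3; python3 -c "$P"
```

```text
t: 16.35
tcp_pos: [0.4132, -0.0782, 0.2179]
tool_rot: [0.991, -0.133, -0.0, -0.0]
Q [-0.4545, 0.2752, 1.9358, 0.0004, 0.9311, 1.3836] [0.4132, -0.0782, 0.2179] [0.9911, -0.1334, -0.0002, -0.0003]
t: 17.02
tcp_pos: [0.4612, -0.2765, 0.2358]
tool_rot: [0.991, -0.133, 0.0, -0.0]
Q [-0.7482, 0.4046, 1.6467, 0.0004, 1.0901, 1.0889] [0.4612, -0.2765, 0.2358] [0.9911, -0.1329, 0.0001, -0.0001]
t: 17.52
tcp_pos: [0.4594, -0.2729, 0.2354]
tool_rot: [0.969, -0.13, 0.21, 0.026]
Q [-0.8856, 0.287, 1.9532, 0.4469, 0.5966, 0.6182] [0.4594, -0.2729, 0.2354] [0.9687, -0.1299, 0.2098, 0.0262]
```

```bash
cat > fk.py <<'E'
import numpy as np
from scipy.spatial.transform import Rotation as R
from scipy.optimize import least_squares
rz=lambda a:R.from_euler('z',a).as_matrix(); ry=lambda a:R.from_euler('y',a).as_matrix()
def fk(p,q):
    r0,s,h,a,e,b,L,w,dl=p
    A=rz(q[0]); x=A@[r0,s,h]; A=A@ry(q[1]); x=x+A@[0,0,a]; A=A@ry(q[2]+dl); x=x+A@[e,0,b]
    A=A@ry(-dl)@rz(q[3])@ry(q[4]); x=x+A@[w,0,L]; return x,A@rz(q[5]+np.pi/2)
D=[([-1.45150762,.528394183,1.43378676,0,1.18140405,-.178509081],[.18332635,-.59682657,.23041458],[.988934289,.148350866,0,-.000995849]),
([-0.4545,0.2752,1.9358,0.0004,0.9311,1.3836],[0.4132,-0.0782,0.2179],[0.9911,-0.1334,-0.0002,-0.0003]),
([-0.7482,0.4046,1.6467,0.0004,1.0901,1.0889],[0.4612,-0.2765,0.2358],[0.9911,-0.1329,0.0001,-0.0001]),
([-0.8856,0.287,1.9532,0.4469,0.5966,0.6182],[0.4594,-0.2729,0.2354],[0.9687,-0.1299,0.2098,0.0262])]
def fit():
    f=lambda p:np.concatenate([fk(p,q)[0]-x for q,x,_ in D]+[1e-4*(np.array(p)-p0)])
    p0=np.array([0,.11,.35,.45,0,.4,.25,0,0]); return least_squares(f,p0)
LO=np.array([-3.08,-.75,.22,-1.43,0,-2.85]);HI=np.array([3.08,2.2,2.44,4.57,2.65,2.85])
def ik(p,x,M,q0):
    f=lambda q:np.r_[10*(fk(p,q)[0]-x),(R.from_matrix(fk(p,q)[1].T@M)).as_rotvec()]
    return least_squares(f,np.clip(q0,LO+.01,HI-.01),bounds=(LO,HI))
E
cat > t.py <<'E'
from fk import *
np.set_printoptions(precision=3,suppress=True)
r=fit(); p=r.x; print(p,r.cost)
for q,x,o in D: print(fk(p,q)[0]-x,(R.from_matrix(fk(p,q)[1]).inv()*R.from_quat(o)).magnitude())
q0=np.array(D[-1][0])
for ph in (30,38,45,50):
  c,s=np.cos(np.radians(ph)),np.sin(np.radians(ph)); f=np.array([.965,-.262,0]); d=c*f-s*np.array([0,0,1]); y=np.array([-.262,-.965,0])
  M=np.c_[np.cross(y,d),y,d]
  for back in (.12,.0):
    x=np.array([.551,-.3015,.066])-back*d
    for st in (q0,[-.9,.5,2,1.2,.5,0],[-.5,.5,2,3.14,.5,-1.5],[-.5,.5,2,-1,.5,2.0]):
      k=ik(p,x,M,np.array(st)); 
      if k.cost<1e-6: print(ph,back,k.x)
E
python3 t.py
```

```text
[-0.001  0.111  0.273  0.589  0.098  0.396  0.297 -0.     0.039] 1.6678729557206892e-09
[ 0. -0. -0.] 5.907847509831573e-05
[ 0. -0. -0.] 0.0001441660875784104
[-0.  0.  0.] 0.0001958564562505031
[0. 0. 0.] 0.00012573587237176977
30 0.0 [-0.952  0.973  2.184  2.46   1.059 -1.582]
30 0.0 [-0.952  0.973  2.184  2.46   1.059 -1.582]
30 0.0 [-0.952  0.973  2.184  2.46   1.059 -1.582]
38 0.12 [-1.1    0.703  2.359  2.257  0.855 -1.492]
38 0.12 [-1.1    0.703  2.359  2.257  0.855 -1.492]
38 0.12 [-1.1    0.703  2.359  2.257  0.855 -1.492]
38 0.12 [-1.1    0.703  2.359  2.257  0.855 -1.492]
38 0.0 [-0.914  0.871  2.139  2.42   0.805 -1.461]
38 0.0 [-0.914  0.871  2.139  2.42   0.805 -1.461]
38 0.0 [-0.914  0.871  2.139  2.42   0.805 -1.461]
38 0.0 [-0.914  0.871  2.139  2.42   0.805 -1.461]
45 0.12 [-1.023  0.571  2.258  2.079  0.59  -1.18 ]
45 0.12 [-1.023  0.571  2.258  2.079  0.59  -1.18 ]
45 0.12 [-1.023  0.571  2.258  2.079  0.59  -1.18 ]
45 0.12 [-1.023  0.571  2.258  2.079  0.59  -1.18 ]
45 0.0 [-0.879  0.799  2.083  2.318  0.588 -1.301]
45 0.0 [-0.879  0.799  2.083  2.318  0.588 -1.301]
45 0.0 [-0.879  0.799  2.083  2.318  0.588 -1.301]
45 0.0 [-0.879  0.799  2.083  2.318  0.588 -1.301]
50 0.12 [-0.971  0.509  2.179  1.815  0.444 -0.848]
50 0.12 [-0.971  0.509  2.179  1.815  0.444 -0.848]
50 0.12 [-0.971  0.509  2.179  1.815  0.444 -0.848]
50 0.12 [-0.971  0.509  2.179  1.815  0.444 -0.848]
50 0.0 [-0.853  0.758  2.036  2.168  0.446 -1.118]
50 0.0 [-0.853  0.758  2.036  2.168  0.446 -1.118]
50 0.0 [-0.853  0.758  2.036  2.168  0.446 -1.118]
50 0.0 [-0.853  0.758  2.036  2.168  0.446 -1.118]
```

The fitted arm model matches to under 1 mm, and the press pose is reachable at about 42°. I'll check the joint path in steps.

```bash
cat > t2.py <<'E'
from fk import *
np.set_printoptions(precision=3,suppress=True)
p=fit().x; q=np.array(D[-1][0])
def M(ph):
  c,s=np.cos(ph),np.sin(ph); f=np.array([.965,-.262,0]); d=c*f-s*np.array([0,0,1]); y=np.array([-.262,-.965,0]); return np.c_[np.cross(y,d),y,d],d
d=M(.733)[1]; hov=np.array([.551,-.3015,.068]); pre=hov-.12*d; print(pre,hov,d)
x0=np.array([.461,-.2765,.2354])
def go(xa,xb,pa,pb,n):
  global q
  for i in range(1,n+1):
    t=i/n; k=ik(p,xa+(xb-xa)*t,M(pa+(pb-pa)*t)[0],q); dq=k.x-q; q=k.x; print(q,k.cost<1e-6,abs(dq).max().round(2))
print("pitch");go(x0,x0,1.131,.733,4);print("to pre");go(x0,pre,.733,.733,4);print("in");go(pre,hov,.733,.733,4);print("press");go(hov,hov-[0.0,0,.03],.733,.733,2)
E
python3 t2.py
```

```text
[ 0.465 -0.278  0.148] [ 0.551 -0.301  0.068] [ 0.717 -0.195 -0.669]
pitch
[-0.932  0.284  2.027  0.722  0.502  0.32 ] True 0.3
[-0.975  0.291  2.097  1.057  0.462 -0.041] True 0.36
[-1.019  0.311  2.167  1.423  0.484 -0.44 ] True 0.4
[-1.064  0.348  2.235  1.729  0.57  -0.79 ] True 0.35
to pre
[-1.062  0.412  2.256  1.858  0.587 -0.941] True 0.15
[-1.06   0.477  2.274  1.975  0.615 -1.081] True 0.14
[-1.058  0.545  2.29   2.079  0.651 -1.208] True 0.13
[-1.056  0.614  2.301  2.168  0.693 -1.319] True 0.11
in
[-1.009  0.672  2.258  2.236  0.694 -1.347] True 0.07
[-0.966  0.726  2.211  2.29   0.691 -1.364] True 0.05
[-0.928  0.776  2.161  2.334  0.685 -1.372] True 0.05
[-0.894  0.823  2.109  2.369  0.676 -1.373] True 0.05
press
[-0.894  0.86   2.107  2.399  0.702 -1.412] True 0.04
[-0.894  0.897  2.105  2.425  0.728 -1.447] True 0.04
```

```bash
P='import numpy as np;from station import manip as m;s=m.sense();print("Q",s["q"].round(3).tolist(),s["tcp_pos"].round(4).tolist(),s["tool_rot"].round(4).tolist())'
python3 -m creep '[{"slide":[0,0,0],"angular":[0,0.045,0],"claw":-1},{"slide":[0,0,0],"angular":[0,0.045,0],"claw":-1},{"slide":[0,0,0],"angular":[0,0.045,0],"claw":-1},{"slide":[0,0,0],"angular":[0,0.045,0],"claw":-1},{"slide":[0,0,0],"angular":[0,0.045,0],"claw":-1},{"slide":[0,0,0],"angular":[0,0.045,0],"claw":-1},{"slide":[0,0,0],"angular":[0,0.045,0],"claw":-1},{"slide":[0,0,0],"angular":[0,0.045,0],"claw":-1},{"slide":[0,0,0],"angular":[0,0.04,0],"claw":-1},{"slide":[0,0,0],"angular":[0,0,0],"claw":-1}]'
python3 -m creep '[{"slide":[0,0,0],"angular":[0,0,0],"claw":-1},{"slide":[0,0,0],"angular":[0,0,0],"claw":-1}]'|head -1;python3 -c "$P"
```

```text
t: 18.35
tcp_pos: [0.4616, -0.2748, 0.2356]
tool_rot: [0.907, -0.121, 0.4, 0.051]
force: [-0.7, 0.5, -1.6]
finger_gap: -0.004
gripper_force: 0.0
t: 18.52
Q [-1.058, 0.343, 2.228, 1.705, 0.561, -0.759] [0.4619, -0.2756, 0.2368] [0.9069, -0.1207, 0.4002, 0.0527]
```

```bash
python3 -m creep '[{"slide":[-1.27,0,1.24],"angular":[0,0,0],"claw":-1},{"slide":[-1.27,0,1.24],"angular":[0,0,0],"claw":-1},{"slide":[-1.27,0,1.24],"angular":[0,0,0],"claw":-1},{"slide":[-1.27,0,1.24],"angular":[0,0,0],"claw":-1},{"slide":[-1.27,0,1.24],"angular":[0,0,0],"claw":-1},{"slide":[0,0,0],"angular":[0,0,0],"claw":-1},{"slide":[0,0,0],"angular":[0,0,0],"claw":-1}]'
python3 - <<'E'
from h import *
t=viewer.snapshot("top"); s=viewer.snapshot("scene")
im=[cv2.resize(a,None,fx=3,fy=3,interpolation=2) for a in(t[170:290,360:490],s[110:230,140:270])]
cv2.imwrite("pics/b1.png",np.hstack(im)); st=manip.sense(); M=R.from_quat(st["tool_rot"]).as_matrix(); print(M.round(3),st["tcp_pos"])
d=np.array([.551,-.3015,.068])-st["tcp_pos"]; print("hover delta tool cm",(M.T@d*100).round(2),st["q"].round(3))
E
```

```text
t: 19.1
tcp_pos: [0.4643, -0.2757, 0.1472]
tool_rot: [0.907, -0.122, 0.4, 0.052]
force: [0.3, -0.4, 0.4]
finger_gap: 0.001
gripper_force: 0.0
[[ 0.65  -0.262  0.714]
 [-0.177 -0.965 -0.193]
 [ 0.739 -0.001 -0.673]] [ 0.46416322 -0.2760067   0.14857227]
hover delta tool cm [ 0.13  0.19 12.11] [-1.053  0.611  2.302  2.167  0.686 -1.314]
```

View pics/b1.png

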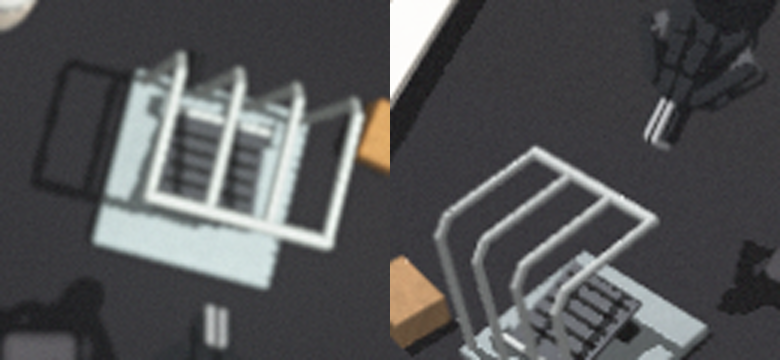

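The top view shows the shut fingertips at about px (432,278), in line with the tread's middle line and below the cross bar. Sliding in along the tool axis.

```bash
python3 -m creep '[{"slide":[0,0.1,2],"angular":[0,0,0],"claw":-1},{"slide":[0,0.1,2],"angular":[0,0,0],"claw":-1},{"slide":[0,0,2],"angular":[0,0,0],"claw":-1},{"slide":[0,0,2],"angular":[0,0,0],"claw":-1},{"slide":[0,0,1],"angular":[0,0,0],"claw":-1},{"slide":[0,0,0],"angular":[0,0,0],"claw":-1}]'
python3 -m creep '[{"slide":[0,0,1],"angular":[0,0,0],"claw":-1},{"slide":[0,0,1],"angular":[0,0,0],"claw":-1},{"slide":[0,0,0.9],"angular":[0,0,0],"claw":-1},{"slide":[0,0,0],"angular":[0,0,0],"claw":-1},{"slide":[0,0,0],"angular":[0,0,0],"claw":-1}]'
python3 - <<'E'
from h import *
t=viewer.snapshot("top"); s=viewer.snapshot("scene")
im=[cv2.resize(a,None,fx=3,fy=3,interpolation=2) for a in(t[170:290,360:490],s[110:230,140:270])]
cv2.imwrite("pics/b2.png",np.hstack(im)); st=manip.sense(); print(st["tcp_pos"],st["force"])
E
```

```text
t: 19.7
tcp_pos: [0.5287, -0.2958, 0.0874]
tool_rot: [0.907, -0.121, 0.401, 0.053]
force: [-0.2, 0.2, 0.4]
finger_gap: 0.001
gripper_force: 0.0
t: 20.12
tcp_pos: [0.5477, -0.3007, 0.067]
tool_rot: [0.907, -0.122, 0.4, 0.053]
force: [-0.6, -1.0, 0.7]
finger_gap: 0.001
gripper_force: 0.0
[ 0.54728388 -0.30053247  0.06722366] [ 0.67663801  0.13837343 -0.1413462 ]
```

View pics/b2.png

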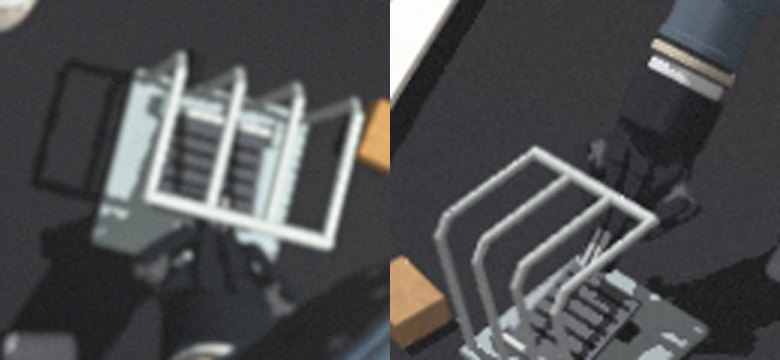

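The fingertips are under the cross bar, above the front of the tread, with nothing touched. Pressing straight down.

```bash
python3 -m creep '[{"slide":[-0.22,0,0.2],"angular":[0,0,0],"claw":-1},{"slide":[-0.22,0,0.2],"angular":[0,0,0],"claw":-1},{"slide":[-0.22,0,0.2],"angular":[0,0,0],"claw":-1},{"slide":[-0.22,0,0.2],"angular":[0,0,0],"claw":-1},{"slide":[-0.22,0,0.2],"angular":[0,0,0],"claw":-1},{"slide":[0,0,0],"angular":[0,0,0],"claw":-1}]'
```

```text
t: 20.72
tcp_pos: [0.5477, -0.3008, 0.0524]
tool_rot: [0.907, -0.122, 0.4, 0.053]
force: [-1.5, 0.4, 5.0]
finger_gap: -0.002
gripper_force: 2.2
```

```bash
python3 -m creep '[{"slide":[-0.22,0,0.2],"angular":[0,0,0],"claw":-1},{"slide":[-0.22,0,0.2],"angular":[0,0,0],"claw":-1},{"slide":[-0.15,0,0.13],"angular":[0,0,0],"claw":-1},{"slide":[0,0,0],"angular":[0,0,0],"claw":-1},{"slide":[0,0,0],"angular":[0,0,0],"claw":-1}]'
```

```text
t: 21.13
tcp_pos: [0.5475, -0.3007, 0.0453]
tool_rot: [0.906, -0.122, 0.401, 0.053]
force: [-2.6, 1.3, 7.3]
finger_gap: 0.002
gripper_force: 3.5
```

Contact is made and the spring force is rising. Pressing on to the stop.

```bash
python3 -m creep '[{"slide":[-0.22,0,0.2],"angular":[0,0,0],"claw":-1},{"slide":[-0.15,0,0.13],"angular":[0,0,0],"claw":-1},{"slide":[0,0,0],"angular":[0,0,0],"claw":-1},{"slide":[0,0,0],"angular":[0,0,0],"claw":-1}]'
```

```text
t: 21.47
tcp_pos: [0.5473, -0.3006, 0.0406]
tool_rot: [0.906, -0.122, 0.401, 0.053]
force: [-5.4, 0.4, 8.6]
finger_gap: -0.002
gripper_force: 4.4
```

```bash
python3 -m creep '[{"slide":[-0.15,0,0.13],"angular":[0,0,0],"claw":-1},{"slide":[-0.07,0,0.07],"angular":[0,0,0],"claw":-1},{"slide":[0,0,0],"angular":[0,0,0],"claw":-1},{"slide":[0,0,0],"angular":[0,0,0],"claw":-1}]'
```

```text
t: 21.8
tcp_pos: [0.5471, -0.3006, 0.0377]
tool_rot: [0.906, -0.123, 0.401, 0.053]
force: [-6.1, 1.1, 10.1]
finger_gap: -0.0
gripper_force: 5.0
```

```bash
python3 -m creep '[{"slide":[-0.11,0,0.1],"angular":[0,0,0],"claw":-1},{"slide":[-0.07,0,0.07],"angular":[0,0,0],"claw":-1},{"slide":[0,0,0],"angular":[0,0,0],"claw":-1},{"slide":[0,0,0],"angular":[0,0,0],"claw":-1}]'
```

```text
t: 22.13
tcp_pos: [0.5471, -0.3006, 0.0365]
tool_rot: [0.906, -0.123, 0.402, 0.053]
force: [-10.7, 2.2, 16.5]
finger_gap: -0.001
gripper_force: 8.2
```

```bash
python3 -m creep '[{"slide":[-0.11,0,0.1],"angular":[0,0,0],"claw":-1},{"slide":[0,0,0],"angular":[0,0,0],"claw":-1},{"slide":[0,0,0],"angular":[0,0,0],"claw":-1}]'
```

```text
t: 22.38
tcp_pos: [0.5472, -0.3005, 0.0362]
tool_rot: [0.905, -0.123, 0.403, 0.054]
force: [-14.2, 2.4, 22.8]
finger_gap: -0.0
gripper_force: 11.4
```

At the stop: the force climbs with no further travel. Hold for over a second, then rise and withdraw along the tool axis.

```bash
python3 -m creep '[{"slide":[0,0,0],"angular":[0,0,0],"claw":-1},{"slide":[0,0,0],"angular":[0,0,0],"claw":-1},{"slide":[0,0,0],"angular":[0,0,0],"claw":-1},{"slide":[0,0,0],"angular":[0,0,0],"claw":-1},{"slide":[0,0,0],"angular":[0,0,0],"claw":-1},{"slide":[0,0,0],"angular":[0,0,0],"claw":-1},{"slide":[0,0,0],"angular":[0,0,0],"claw":-1},{"slide":[0,0,0],"angular":[0,0,0],"claw":-1},{"slide":[0,0,0],"angular":[0,0,0],"claw":-1},{"slide":[0,0,0],"angular":[0,0,0],"claw":-1}]'
python3 -m creep '[{"slide":[0,0,0],"angular":[0,0,0],"claw":-1},{"slide":[0,0,0],"angular":[0,0,0],"claw":-1},{"slide":[0.37,0,-0.34],"angular":[0,0,0],"claw":-1},{"slide":[0.37,0,-0.34],"angular":[0,0,0],"claw":-1},{"slide":[0.37,0,-0.34],"angular":[0,0,0],"claw":-1},{"slide":[0.37,0,-0.34],"angular":[0,0,0],"claw":-1},{"slide":[0.37,0,-0.34],"angular":[0,0,0],"claw":-1},{"slide":[0.37,0,-0.34],"angular":[0,0,0],"claw":-1},{"slide":[0,0,0],"angular":[0,0,0],"claw":-1},{"slide":[0,0,0],"angular":[0,0,0],"claw":-1}]'
python3 -m creep '[{"slide":[0,0,-2],"angular":[0,0,0],"claw":-1},{"slide":[0,0,-2],"angular":[0,0,0],"claw":-1},{"slide":[0,0,-2],"angular":[0,0,0],"claw":-1},{"slide":[0,0,-2],"angular":[0,0,0],"claw":-1},{"slide":[0,0,-2],"angular":[0,0,0],"claw":-1},{"slide":[0,0,-2],"angular":[0,0,0],"claw":-1},{"slide":[0,0,0],"angular":[0,0,0],"claw":-1},{"slide":[0,0,0],"angular":[0,0,0],"claw":-1},{"slide":[0,0,0],"angular":[0,0,0],"claw":-1}]'
python3 - <<'E'
from h import *
t=viewer.snapshot("top"); s=viewer.snapshot("scene")
im=[cv2.resize(a,(400,300)) for a in(t,s)]
cv2.imwrite("pics/f.png",np.hstack(im))
E
```

```text
t: 23.22
tcp_pos: [0.5471, -0.3006, 0.0363]
tool_rot: [0.905, -0.123, 0.403, 0.054]
force: [-14.0, 1.9, 23.3]
finger_gap: 0.002
gripper_force: 11.3
t: 24.05
tcp_pos: [0.5469, -0.3005, 0.0624]
tool_rot: [0.907, -0.122, 0.399, 0.053]
force: [-0.2, 0.3, 0.1]
finger_gap: -0.002
gripper_force: 0.0
t: 24.8
tcp_pos: [0.4622, -0.2781, 0.1432]
tool_rot: [0.907, -0.122, 0.4, 0.053]
force: [0.3, 0.2, 0.7]
finger_gap: 0.0
gripper_force: 0.0
```

View pics/f.png

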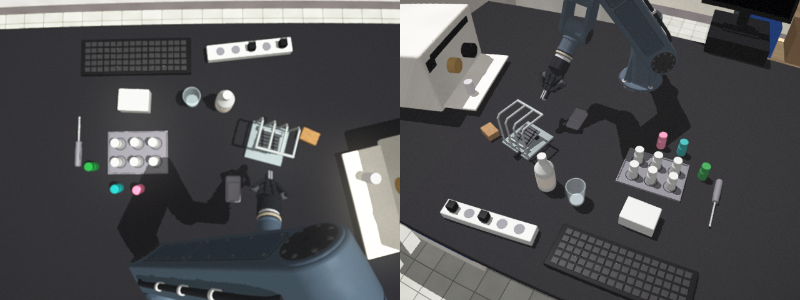

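The picture shows six jars in two neat rows on the tray (top half, about (137,152)). Everything else is where it was, and the gripper is clear of the switch. Handing in.

```bash
python3 -c "from station import ticket; print(ticket.sign_off())"
```

```text
the job is handed in; nothing more can be done
None
```

Both jars stand on the tray's empty circles, about 3 mm or less off centre; the foot switch was pressed to its stop, held over a second and released; and the job is handed in at about 25 s (no verdict was returned).

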